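Unclip and open the blue slide case

TASK

Open the slide case with the blue lid: flip both of its sprung yellow-tabbed clips outwards off the lid until they stay open, then lift the lid straight off by its white grip and lay it gently, flat with the grip up, on the middle of the green mat. Leave the case with the orange lid shut.

Things in the scene. Friction and masses are not known exactly. Their poses are not given: they have to be found in the camera images.
- case: the blue-lidded case's black box, 110 x 122 x 70 mm high, fixed to the table and full of glass slides. Origin: centre of its underside; z up. A clip sits on each of its two 110 mm long ends, +y and -y of its own frame. It stands on the robot's left or right, the orange-lidded case on the other side.
- lid: loose blue lid of that case, about 0.18 kg. Origin: centre of its underside; same axes as the case (origin 64 mm above the case's origin while shut). From below: a locating plug 94 x 106 x 6 mm that sits in the box's mouth, then a plate 114 (x) x 150 (y) x 8 mm, then in its middle a white grip block 18 (x) x 36 (y) x 30 mm high. So plate top is 14 mm and grip top 44 mm above the origin.
- case_clip_pos (a joint): sprung bale clip on the +y end (case's frame) of the blue-lidded case, a hinge angle: 0 = shut over the lid, 1.75 rad = fully open, out and down beside the case. Axis along the case's x, 66 mm from its centre, 50 mm above the table. Push its tab outwards with 3 to 4 N: past 0.40 rad it snaps open by itself, short of that it snaps shut again. A shut clip holds the lid down.
- case_clip_pos_tab (a point): middle of the upper inner edge of that clip's yellow tab; moves with it. Shut: 76 mm from the case's centre, 112 mm above the table. The tab stands upright, 36 mm wide (x), 4 mm thick, its foot 82 mm above the table. Push it from above the lid, away from the lid's middle: inward of it is only the clip's low lip (reaches 6 mm in, top 85 mm above the table), then bare lid up to the grip.
- case_clip_neg (a joint): sprung bale clip on the -y (of the case's frame) end of the blue-lidded case, as a hinge angle: 0 = shut over the lid, 1.75 rad = flipped fully open, out and down beside the case. Mirror image of the other clip, same sizes and behaviour.
- case_clip_neg_tab (a point): middle of the upper inner edge of that clip's yellow tab (moves with the clip)
- mat: green mat 160 (x) x 200 (y) x 3 mm, fixed flat on the table between the two cases, where the lid goes. Origin: centre of its underside; z up.
- other_lid: orange lid of a second, otherwise identical case, to be left alone. Same shape and origin as the blue lid; 64 mm above the table.
- other_case_clip_pos (a joint): sprung bale clip on the +y end of the orange-lidded case, as a hinge angle: 0 = shut over the lid, 1.75 rad = flipped fully open, out and down beside the case; to stay shut
- other_case_clip_neg (a joint): sprung bale clip on the -y end of the orange-lidded case, as a hinge angle: 0 = shut over the lid, 1.75 rad = flipped fully open, out and down beside the case; to stay shut

How it is judged (in metres and radians):
On the way, in this order (a step that is already met when the one before it is completed fails the run):
1. both clips of the blue-lidded case are flipped open while its lid is still on (value of joint each of case_clip_pos, case_clip_neg above 1.2 rad and z of lid in the frame of case below 0.07 m and horizontal distance between lid and case below 0.01 m), for 0.1 s.
2. the blue lid is lifted clear of its case (z of lid in the frame of case above 0.08 m), for 0.1 s.
At the end, for the whole second after the job is handed in: The blue lid lies still and flat (within 6 degrees), grip up, on the green mat, its centre within 30 mm of the mat's centre, any heading; both clips of its case stay open (over 1.2 rad) (value of joint each of case_clip_pos, case_clip_neg above 1.2 rad and horizontal distance between lid and mat below 0.03 m and z of lid in the frame of mat below 0.01 m and angle between lid's own z axis and vertical below 0.1 rad and linear speed of lid below 0.02 m/s); the robot touches nothing.
It fails at once if the orange-lidded case is opened or its lid shifted by over 10 mm (value of joint any of other_case_clip_pos, other_case_clip_neg above 0.3 rad or distance of other_lid from where it was at the start of the episode above 0.01 m).
It fails at once if the lid is dropped or slammed on the mat (over 0.5 m/s within 20 mm above it) (horizontal distance between lid and mat below 0.1 m and z of lid in the frame of mat below 0.023 m and linear speed of lid above 0.5 m/s).
It also fails if it takes over 59 s, if anything falls off the work surface, if the arm or the gripper's body presses on something with over 40 N, if the wrist force passes 120 N, or if a joint passes its speed limit or range.

ROBOT

A 6-joint arm with a two-finger parallel gripper is mounted at the origin on the work surface. World frame = base frame: x ahead of the robot, y to its left, z up, the work surface at z = 0. Lengths are in m, angles in degrees, forces in N, time in s.
With the tool pointing down it reaches from about 0.3 to 0.75 m from the base axis. Payload 8.5 kg.
Tool frame: the origin (TCP) lies at the very end of the fingers, on their centre line; the grasp point (between the pads) lies 19 mm behind it; x points along the fingers, y is the direction in which the jaws open and shut, and the axes are right-handed (so a half turn about x gives the same grasp; the last joint's range is limited). The gripper opens to 85 mm and grips with 20 to 120 N. Pads are 22 mm wide; open, the fingers measure 114 mm over their backs; the gripper's body (76 mm by 85 mm) begins 54 mm behind the grasp point. The pads swing forward as they close: fully open they stand 13 mm farther back than shut.
Start: joints at [-87.794, 21.807, 74.336, -0, 83.858, -12.336], TCP at [0.138, -0.532, 0.231] pointing down, gripper open.
Joint ranges: [-178.18, 178.18], [-50.72, 133.34], [12.68, 142.11], [-81.47, 261.47], [9.98, 163.14], [-165.26, 165.26]. Speed limits (degrees/s): [136.94, 136.94, 180, 180, 180, 180].

INTERFACE

Orientations are given as a 3x3 rotation matrix whose columns are the frame's x, y, z axes.
In Python, from rig import sensors, cams, env gives the robot as it stands.
- The arm moves only by the shell command python3 -m crank 'ROWS' [FORCE]. ROWS is a JSON object of lists of equal length, an entry for each row: "hand": the closure in counts, from 0 (fully open) to 255 (shut); "translation": the shift along the tool's x, y, z in m, a list of three; "dr": the turn, a rotation vector about the tool's x, y, z in rad, a list of three. A call has 1 to 5 rows; each row is the pose to reach, as a shift and turn from the pose commanded when the call began, along the tool's axes at that moment; what a row does not reach only later rows make up. A row lasts 1/10 s, in which the tool goes at most 50 mm and 8.59 degrees, less where a joint would pass 70% of its speed; a pose out of reach is approached as far as the arm can. A call with a gripper value outside its range is refused whole. The fingers move at their own pace and stop on an object; FORCE is the grip in N (left out, the last holds). Time passes only in rows, so rows that repeat a pose let the fingers close. It gives the time, the measured TCP pose, the force and the opening at its end, in the units of the state.
- sensors.observe(): the state, without advancing time (a new reading comes with each control period).
- cams.get_image(name): name is "scene" or "top" or "wrist"; returns (picture, depth): 384x512x3 uint8, blue, green, red; 384x512 float32, m along the optical axis (not along the pixel's ray), 0 where there is no reading.
- cams.calibration(name): a dict with "vertical_fov" (degrees; the focal length in pixels is half the picture's height over the tangent of half this angle, whatever the lens; pixels are square), "cx", "cy" (the principal point, pixels), "extrinsics" (4x4, takes a point from camera to world coordinates). Camera axes: x right, y down, z forward; pixel columns grow to the right and rows downward; lengths in m; the calibration is good to about 2 mm. A picture is of the moment at which its call begins: read the wrist's pose just before it. calibration takes no time and is no camera call; for the wrist camera it gives the pose at the moment of the call.
- env.close_job(): hands the job in, once; it reports no verdict.
The state is a dict: "time_s": time; "q": joint angles; "qvel": joint speeds; "joint_efforts": joint torques, N m; "position": TCP position; "tool_rot": TCP orientation; "ft_force": force on the tool from outside, world axes, zero at the start; "wrist_torque": the same for the moment, N m; "grip_width": finger opening in m.
Only numpy, scipy, OpenCV 4.12 (cv2) and the standard library are available. Lean on these libraries where they do the work, as an engineer would, in place of code of your own. Each camera call takes 0.05 s, during which the arm holds its last target. There are 200 camera calls.

## Working session

There is one attempt and no reset: what is moved stays moved. The work goes in short steps, Python scripts to look and compute and a shell command to move; the robot and the scene stay as the last step left them, time stands still between calls to the robot, and variables do not carry over. Pictures are saved under pics/ and viewed, about 8 in all and at most 12, crops included, and the job is handed in when it is done.

```bash
mkdir -p pics; ls; cat > h.py <<'E'
import numpy as np, cv2
from rig import sensors, cams, env
def cloud(name):
    c=cams.calibration(name); im,d=cams.get_image(name)
    f=192/np.tan(np.radians(c["vertical_fov"])/2)
    v,u=np.mgrid[0:384,0:512]
    P=np.stack([(u-c["cx"])/f*d,(v-c["cy"])/f*d,d],-1)
    E=np.array(c["extrinsics"]); W=P@E[:3,:3].T+E[:3,3]
    W[d==0]=np.nan
    return im,W
E
python3 - <<'E'
from h import *
s=sensors.observe(); print(s)
im,W=cloud("top"); cv2.imwrite("pics/top.png",im)
hsv=cv2.cvtColor(im,cv2.COLOR_BGR2HSV)
for n,lo,hi in [("blue",(95,100,40),(130,255,255)),("yellow",(22,120,80),(35,255,255)),("green",(40,60,40),(85,255,255)),("orange",(5,120,80),(20,255,255))]:
    m=cv2.inRange(hsv,lo,hi)
    k,l,st,ce=cv2.connectedComponentsWithStats(m)
    for i in range(1,k):
        if st[i,4]>25:
            p=W[l==i]; p=p[~np.isnan(p[:,0])]
            print(n,st[i],ce[i].round(),np.nanmedian(p,0).round(3),p.min(0).round(3),p.max(0).round(3), cv2.minAreaRect((p[:,:2]*1000).astype(np.float32)))
E
```

```text
pics
{'time_s': 0.0, 'q': array([-8.77950905e+01,  2.18432484e+01,  7.43861385e+01,  1.08149202e-04,
        8.38587927e+01, -1.23359358e+01]), 'qvel': array([ 0.04882146,  0.01419586,  0.04336044, -0.02634637, -0.01443447,
       -0.05973482]), 'joint_efforts': array([ 7.62952313e-04, -4.48455906e+01, -2.31274295e+01, -1.27955154e-04,
        4.79503840e-03,  7.94259336e-06]), 'position': array([ 0.13807349, -0.53207574,  0.23068247]), 'tool_rot': array([[-5.73361915e-05,  2.51069879e-01, -9.67968963e-01],
       [ 1.53795654e-03, -9.67967797e-01, -2.51069668e-01],
       [-9.99998816e-01, -1.50308957e-03, -3.30634975e-04]]), 'ft_force': array([-0.02667568, -0.6468077 , -0.03942972]), 'wrist_torque': array([ 0.0047076 , -0.00776208,  0.02954769]), 'grip_width': 0.08525869968814608}
blue [186  80  22  32 523] [196.  96.] [0.834 0.167 0.032] [0.789 0.139 0.012] [0.881 0.196 0.042] ((834.677490234375, 167.77088928222656), (49.805179595947266, 89.18824005126953), 81.98539733886719)
blue [483  89   6   5  26] [486.  91.] [ 0.832 -0.64   0.084] [ 0.826 -0.65   0.082] [ 0.839 -0.634  0.09 
[... 1310 characters left out ...]
596115112304688, 50.13463592529297), 30.753259658813477)
green [505  98   7   8  36] [509. 102.] [ 0.801 -0.704  0.084] [ 0.791 -0.74   0.045] [ 0.828 -0.696  0.088] ((812.824462890625, -716.7986450195312), (15.099518775939941, 50.546119689941406), 45.699188232421875)
green [ 220  146   72   59 3707] [256. 175.] [ 0.607 -0.007  0.002] [ 0.523 -0.109 -0.005] [0.694 0.097 0.009] ((608.3169555664062, -5.992103576660156), (199.78695678710938, 159.9326629638672), 85.44000244140625)
orange [ 330  174   59   45 2147] [359. 196.] [ 0.537 -0.281  0.077] [ 0.48  -0.36   0.071] [ 0.599 -0.204  0.11 ] ((539.8231811523438, -279.9725341796875), (113.15425872802734, 154.05886840820312), 4.1552510261535645)
```

```bash
python3 - <<'E'
from h import *
im=cv2.imread("pics/top.png"); c=im[140:240,90:220]; cv2.imwrite("pics/c1.png",cv2.resize(c,None,fx=6,fy=6,interpolation=cv2.INTER_NEAREST))
im,W=cloud("top")
# high points near blue case
R=(np.abs(W[...,0]-.55)<.1)&(np.abs(W[...,1]-.286)<.11)
for lo,hi in [(.0975,.12),(.088,.0975)]:
    m=(R&(W[...,2]>lo)&(W[...,2]<hi)).astype(np.uint8)
    k,l,st,ce=cv2.connectedComponentsWithStats(m)
    for i in range(1,k):
        if st[i,4]>3: p=W[l==i]; print(lo,st[i],p.mean(0).round(4),p.min(0).round(3),p.max(0).round(3),im[l==i].mean(0).round())
m=R&(np.abs(W[...,2]-.078)<.004)
b=cv2.inRange(cv2.cvtColor(im,cv2.COLOR_BGR2HSV),(95,100,40),(130,255,255))>0
print(cv2.minAreaRect((W[m&b][:,:2]*1000).astype(np.float32)))
E
```

```text
0.0975 [172 178   3  15  32] [0.5615 0.2097 0.1096] [0.544 0.206 0.1  ] [0.58  0.213 0.115] [58. 90. 94.]
0.0975 [111 185   5  15  48] [0.5442 0.3642 0.1074] [0.526 0.361 0.098] [0.561 0.369 0.115] [52. 88. 96.]
0.0975 [136 185  15   8 102] [0.5521 0.2866 0.1073] [0.543 0.269 0.099] [0.562 0.306 0.113] [112. 112. 114.]
0.088 [174 180   1   4   4] [0.5729 0.2101 0.0963] [0.569 0.21  0.095] [0.577 0.211 0.097] [19. 56. 64.]
0.088 [115 187   2  13  17] [0.5403 0.363  0.0926] [0.526 0.361 0.088] [0.559 0.366 0.097] [26. 46. 55.]
0.088 [147 186   5   7  10] [0.5507 0.2726 0.0939] [0.545 0.269 0.09 ] [0.562 0.28  0.097] [54. 50. 53.]
0.088 [175 187   1   6   6] [0.5521 0.2075 0.0932] [0.545 0.207 0.089] [0.559 0.208 0.097] [27. 52. 58.]
0.088 [138 193   7   1   7] [0.5427 0.2964 0.0917] [0.542 0.29  0.088] [0.543 0.304 0.097] [79. 57. 52.]
((552.1897583007812, 286.24896240234375), (113.35511016845703, 147.5938720703125), 7.031339645385742)
```

View pics/c1.png

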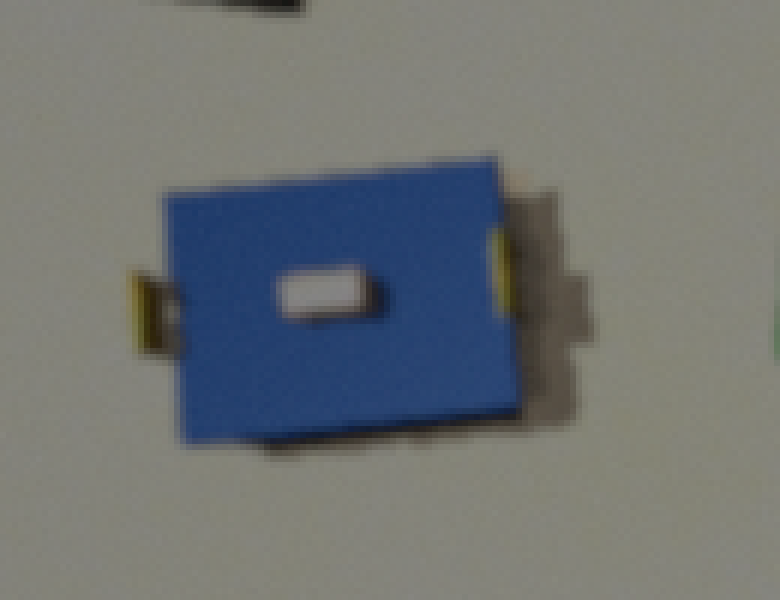

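The crop shows the shut blue case, with the white grip at (325,292) and the two yellow tabs at (145,312) and (502,272). It is centred at about (0.552, 0.2865) with a yaw of 7°. I'll fly there next at a safe height with the fingers closed.

```bash
R='{"hand":[255,255,255,255,255],"translation":[[0,-0.038,-0.032],[0,-0.076,-0.064],[0,-0.114,-0.096],[0,-0.152,-0.128],[0,-0.19,-0.16]],"dr":[[0,0,0],[0,0,0],[0,0,0],[0,0,0],[0,0,0]]}'
python3 -m crank '{"hand":[255,255,255,255,255],"translation":[[0,-0.038,-0.032],[0,-0.076,-0.064],[0,-0.114,-0.096],[0,-0.152,-0.128],[0,-0.19,-0.16]],"dr":[[0,0,0],[0,0,0],[0,0,0],[0,0,0],[0,0,0]]}' 40
python3 -m crank '{"hand":[255,255,255,255,255],"translation":[[0,-0.038,-0.032],[0,-0.076,-0.064],[0,-0.114,-0.096],[0,-0.152,-0.128],[0,-0.19,-0.16]],"dr":[[0,0,0],[0,0,0],[0,0,0],[0,0,0],[0,0,0]]}'
python3 -m crank '{"hand":[255,255,255,255,255],"translation":[[0,-0.038,-0.032],[0,-0.076,-0.064],[0,-0.114,-0.096],[0,-0.152,-0.128],[0,-0.19,-0.16]],"dr":[[0,0,0],[0,0,0],[0,0,0],[0,0,0],[0,0,0]]}'
python3 -m crank '{"hand":[255,255,255,255,255],"translation":[[0,0,0],[0,0,0],[0,0,0],[0,0,0],[0,0,0]],"dr":[[-0.145,0,0],[-0.29,0,0],[-0.435,0,0],[-0.58,0,0],[-0.725,0,0]]}'
python3 -m crank '{"hand":[255,255,255,255,255],"translation":[[0,0,0],[0,0,0],[0,0,0],[0,0,0],[0,0,0]],"dr":[[-0.145,0,0],[-0.29,0,0],[-0.435,0,0],[-0.58,0,0],[-0.715,0,0]]}'
cat >> h.py <<'E'
C=np.array([.552,.2865]);a=np.radians(7.0)
def go(cx,cy,z,C=C,a=a):
    "shift in tool axes to a point given in the case frame"
    s=sensors.observe(); Rz=np.array([[np.cos(a),-np.sin(a)],[np.sin(a),np.cos(a)]])
    t=np.r_[C+Rz@[cx,cy],z]; R=s["tool_rot"]
    want=np.array([[0,np.cos(a),np.sin(a)],[0,np.sin(a),-np.cos(a)],[-1,0,0]])
    from scipy.spatial.transform import Rotation as Q
    p=Rz.T@(s["position"][:2]-C)
    print("case xy",p.round(4),"z",s["position"][2].round(4),"shift",(R.T@(t-s["position"])).round(4),"dr",Q.from_matrix(R.T@want).as_rotvec().round(4),"t",s["time_s"],"F",s["ft_force"].round(1),"w",s["grip_width"])
E
python3 -c "
from h import *
go(0,.045,.2)"
```

```text
time_s: 0.6
position: [0.2456, -0.3063, 0.2311]
tool_rot: [[-0.0, 0.25, -0.968], [0.001, -0.968, -0.25], [-1.0, -0.0, -0.0]]
ft_force: [0.6, -0.1, 0.9]
grip_width: 0.0125
time_s: 1.1
position: [0.3527, -0.0822, 0.2314]
tool_rot: [[0.0, 0.251, -0.968], [-0.0, -0.968, -0.251], [-1.0, 0.0, -0.0]]
ft_force: [1.2, 0.2, -0.6]
grip_width: -0.0001
time_s: 1.6
position: [0.4599, 0.1422, 0.2311]
tool_rot: [[-0.0, 0.252, -0.968], [-0.0, -0.968, -0.252], [-1.0, 0.0, 0.0]]
ft_force: [0.5, -1.3, 0.9]
grip_width: -0.0003
time_s: 2.1
position: [0.4594, 0.1399, 0.231]
tool_rot: [[-0.001, 0.833, -0.553], [-0.0, -0.553, -0.833], [-1.0, -0.001, 0.0]]
ft_force: [-0.1, -0.4, -0.2]
grip_width: -0.0003
time_s: 2.6
position: [0.4594, 0.1399, 0.231]
tool_rot: [[-0.001, 0.992, 0.128], [-0.0, 0.128, -0.992], [-1.0, -0.001, -0.0]]
ft_force: [0.3, 0.6, -0.4]
grip_width: 0.0001
case xy [-0.1098 -0.1342] z 0.231 shift [ 0.031   0.111  -0.1785] dr [ 0.0067 -0.0001  0.0008] t 2.6 F [ 0.3  0.6 -0.4] w 8.393275657967571e-05
```

```bash
python3 -m crank '{"hand":[255,255,255,255,255],"translation":[[0,0.028,-0.04],[0,0.056,-0.08],[0,0.084,-0.12],[0,0.111,-0.178],[0,0.111,-0.178]],"dr":[[0.007,0,0],[0.007,0,0],[0.007,0,0],[0.007,0,0],[0.007,0,0]]}'
python3 - <<'E'
from h import *
go(0,.045,.096)
im,W=cloud("wrist"); cv2.imwrite("pics/w1.png",im)
m=(np.abs(W[...,2]-.078)<.005)&(cv2.inRange(cv2.cvtColor(im,cv2.COLOR_BGR2HSV),(95,80,30),(130,255,255))>0)
print(m.sum(),cv2.minAreaRect((W[m][:,:2]*1000).astype(np.float32)))
m=(np.abs(W[...,2]-.108)<.004)
k,l,st,ce=cv2.connectedComponentsWithStats((m&(np.hypot(*(W[...,:2]-C).transpose(2,0,1))<.12)).astype(np.uint8))
for i in range(1,k):
    if st[i,4]>40: p=W[l==i]; print(st[i],p.mean(0).round(4),cv2.minAreaRect((p[:,:2]*1000).astype(np.float32)))
E
```

```text
time_s: 3.1
position: [0.5482, 0.334, 0.2298]
tool_rot: [[-0.001, 0.993, 0.119], [0.0, 0.119, -0.993], [-1.0, -0.001, -0.0]]
ft_force: [-0.5, -1.2, -0.0]
grip_width: 0.0002
case xy [0.002  0.0476] z 0.2298 shift [ 0.1338 -0.0018  0.0027] dr [-0.0031 -0.0005  0.0013] t 3.1 F [-0.5 -1.2 -0. ] w 0.0002402733840469509
11989 ((555.3035888671875, 288.34405517578125), (112.85472869873047, 146.08334350585938), 6.849976062774658)
[233 143  44   6 152] [0.5455 0.3649 0.1097] ((546.4503784179688, 364.2762756347656), (35.03582763671875, 3.3953256607055664), 6.765730857849121)
[245 213  20  18 350] [0.5546 0.2973 0.1077] ((554.6577758789062, 296.63623046875), (16.969585418701172, 16.321767807006836), 7.320581436157227)
```

View pics/w1.png

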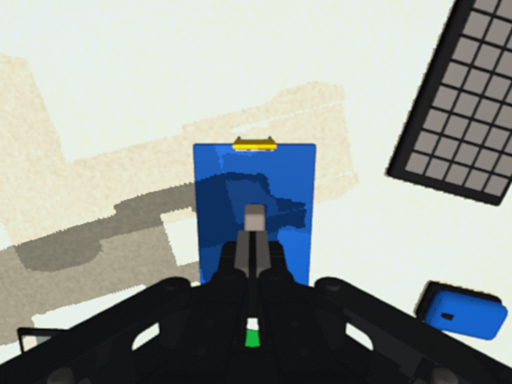

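The wrist view has the +y tab at (254,144) and the grip partly visible at (254,215). The case centre works out at about (0.554, 0.2875). Next I'll lower the closed fingers between grip and tab and push outwards along tool −z.

```bash
sed -i 's/C=np.array(\[.552,.2865\])/C=np.array([.554,.2875])/;s/radians(7.0)/radians(6.9)/' h.py
python3 -m crank '{"hand":[255,255,255,255,255],"translation":[[0.045,0,0],[0.09,0,0],[0.12,0,0],[0.133,0,0],[0.133,0,0]],"dr":[[0,0,0],[0,0,0],[0,0,0],[0,0,0],[0,0,0]]}'
python3 -c "
from h import *
go(0,.1,.096)"
python3 -m crank '{"hand":[255,255,255,255,255],"translation":[[0,0,-0.01],[0,0,-0.02],[0,0,-0.03],[0,0,-0.04],[0,0,-0.05]],"dr":[[0,0,0],[0,0,0],[0,0,0],[0,0,0],[0,0,0]]}'
python3 -m crank '{"hand":[255,255,255,255],"translation":[[0,0,-0.007],[0,0,-0.01],[0,0,-0.01],[0,0,-0.01]],"dr":[[0,0,0],[0,0,0],[0,0,0],[0,0,0]]}'
python3 - <<'E'
from h import *
go(0,0,.13)
im,W=cloud("top"); cv2.imwrite("pics/t2.png",cv2.resize(im[130:250,80:240],None,fx=4,fy=4))
E
```

```text
time_s: 3.65
position: [0.5474, 0.3295, 0.0971]
tool_rot: [[-0.003, 0.993, 0.115], [-0.001, 0.115, -0.993], [-1.0, -0.003, 0.001]]
ft_force: [-0.2, -0.3, 1.3]
grip_width: -0.0002
case xy [-0.0015  0.0425] z 0.0971 shift [ 0.0011  0.0012 -0.0575] dr [-0.0049  0.0008  0.003 ] t 3.65 F [-0.2 -0.3  1.3] w -0.00018654522713258565
time_s: 4.15
position: [0.542, 0.3811, 0.0988]
tool_rot: [[0.001, 0.993, 0.116], [0.001, 0.116, -0.993], [-1.0, 0.001, -0.001]]
ft_force: [0.2, 0.2, 0.3]
grip_width: -0.0003
time_s: 4.55
position: [0.541, 0.3896, 0.0983]
tool_rot: [[-0.0, 0.993, 0.116], [0.0, 0.116, -0.993], [-1.0, -0.0, -0.0]]
ft_force: [0.2, 0.5, 0.8]
grip_width: 0.0003
case xy [-0.0006  0.103 ] z 0.0983 shift [-0.0317  0.0011  0.103 ] dr [-0.0045 -0.      0.    ] t 4.55 F [0.2 0.5 0.8] w 0.00029429583859613803
```

View pics/t2.png

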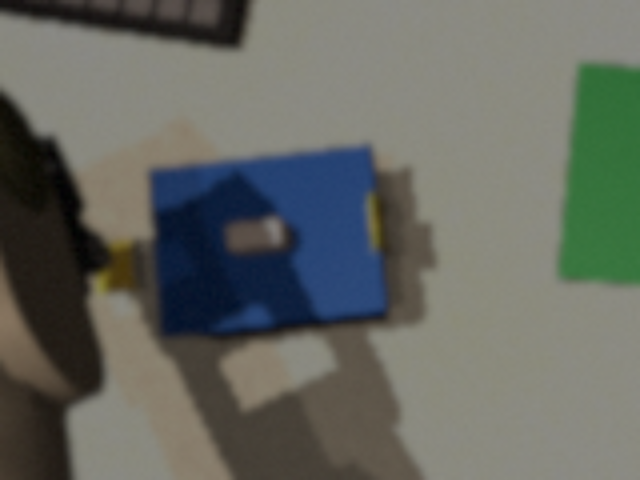

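The +y tab now lies flat beside the case at (117,268), so that clip is open, and the -y tab at (375,222) is still shut. Now I'll hop over to that one.

```bash
python3 -m crank '{"hand":[255,255,255,255,255],"translation":[[-0.045,0.001,0],[-0.055,0.001,0.02],[-0.055,0.001,0.065],[-0.055,0.001,0.11],[-0.055,0.001,0.148]],"dr":[[0,0,0],[0,0,0],[0,0,0],[0,0,0],[0,0,0]]}'
python3 -m crank '{"hand":[255,255,255,255],"translation":[[0,0,0],[0.03,0,0],[0.057,0,0],[0.057,0,0]],"dr":[[0,0,0],[0,0,0],[0,0,0],[0,0,0]]}'
python3 -c "
from h import *
go(0,-.103,.097)"
python3 -m crank '{"hand":[255,255,255,255,255],"translation":[[0,0,0.01],[0,0,0.02],[0,0,0.03],[0,0,0.04],[0,0,0.05]],"dr":[[0,0,0],[0,0,0],[0,0,0],[0,0,0],[0,0,0]]}'
python3 -m crank '{"hand":[255,255,255,255],"translation":[[0,0,0.007],[0,0,0.01],[0,0,0.01],[0,0,0.01]],"dr":[[0,0,0],[0,0,0],[0,0,0],[0,0,0]]}'
python3 -m crank '{"hand":[255,255,0,0,0],"translation":[[-0.045,0,0],[-0.09,0,0],[-0.1,0,-0.02],[-0.1,0,-0.02],[-0.1,0,-0.02]],"dr":[[0,0,0],[0,0,0],[0,0,0],[0,0,0],[0,0,0]]}'
python3 - <<'E'
from h import *
go(0,0,.085)
im,W=cloud("top"); cv2.imwrite("pics/t3.png",cv2.resize(im[130:250,80:240],None,fx=4,fy=4))
im,W=cloud("wrist"); cv2.imwrite("pics/w3.png",im)
m=(np.abs(W[...,2]-.108)<.004)
k,l,st,ce=cv2.connectedComponentsWithStats((m&(np.hypot(*(W[...,:2]-C).transpose(2,0,1))<.06)).astype(np.uint8))
for i in range(1,k):
    if st[i,4]>40: p=W[l==i]; print(st[i],p.mean(0).round(4),cv2.minAreaRect((p[:,:2]*1000).astype(np.float32)))
E
```

```text
time_s: 5.1
position: [0.5591, 0.2403, 0.1536]
tool_rot: [[0.0, 0.993, 0.115], [-0.0, 0.115, -0.993], [-1.0, 0.0, 0.0]]
ft_force: [0.8, -0.2, 0.3]
grip_width: 0.0003
time_s: 5.5
position: [0.5573, 0.2425, 0.0933]
tool_rot: [[-0.006, 0.993, 0.115], [-0.001, 0.115, -0.993], [-1.0, -0.006, 0.001]]
ft_force: [0.6, 0.4, 0.9]
grip_width: -0.0001
case xy [-0.0021 -0.0451] z 0.0933 shift [-0.0037  0.0023  0.0579] dr [-0.0047  0.0005  0.0065] t 5.5 F [0.6 0.4 0.9] w -0.00010288732475281842
time_s: 6.0
position: [0.5652, 0.1921, 0.0969]
tool_rot: [[0.001, 0.993, 0.115], [-0.0, 0.115, -0.993], [-1.0, 0.001, 0.0]]
ft_force: [-0.2, -0.0, -0.3]
grip_width: -0.0003
time_s: 6.4
position: [0.566, 0.1834, 0.0963]
tool_rot: [[0.0, 0.993, 0.116], [-0.0, 0.116, -0.993], [-1.0, 0.0, 0.0]]
ft_force: [-0.0, 0.5, 0.2]
grip_width: 0.0002
time_s: 6.9
position: [0.5632, 0.2033, 0.1955]
tool_rot: [[-0.001, 0.993, 0.117], [-0.0, 0.117, -0.993], [-1.0, -0.001, 0.0]]
ft_force: [0.3, -1.5, 0.4]
grip_width: 0.0426
case xy [-0.0009 -0.0847] z 0.1955 shift [ 0.1105  0.0008 -0.0847] dr [-0.0032  0.0003  0.0012] t 6.9 F [ 0.3 -1.5  0.4] w 0.04256374938343341
[ 243   46   27   56 1473] [0.5558 0.2867 0.1077] ((556.0427856445312, 286.4269104003906), (17.954587936401367, 35.21123123168945), 6.3277788162231445)
```

View pics/t3.png

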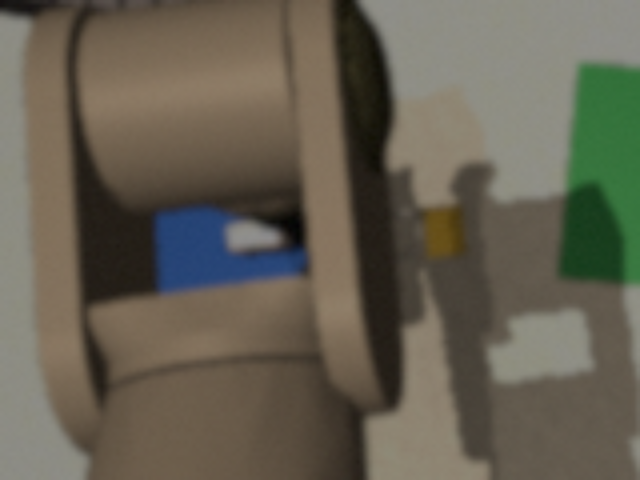

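View pics/w3.png

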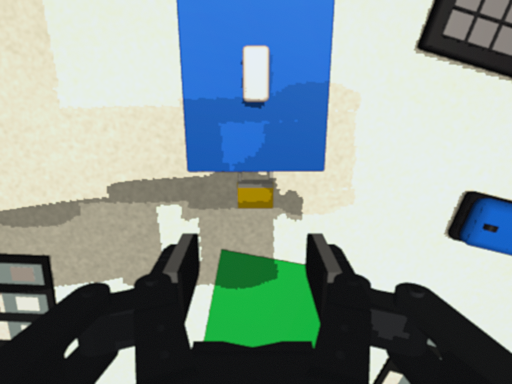

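Both tabs lie flat: in the top view the -y tab is at (443,232), and in the wrist view it is at (255,196). The grip is at (256,73) in the wrist view, which puts it at (0.5557, 0.2865). I'll move over it, lower and grasp.

```bash
python3 -m crank '{"hand":[0,0,0,0],"translation":[[0,0.002,-0.045],[0,0.002,-0.084],[0,0.002,-0.084],[0,0.002,-0.084]],"dr":[[0,0,0],[0,0,0],[0,0,0],[0,0,0]]}'
python3 -c "
from h import *
go(.0016,-.0012,.084)"
python3 -m crank '{"hand":[0,0,0,0,0],"translation":[[0.04,0,0],[0.08,0,0],[0.1,0,0],[0.111,0,0],[0.111,0,0]],"dr":[[0,0,0],[0,0,0],[0,0,0],[0,0,0],[0,0,0]]}'
python3 -c "
from h import *
go(.0016,-.0012,.084)"
python3 -m crank '{"hand":[255,255,255,255,255],"translation":[[0,0,0],[0,0,0],[0,0,0],[0,0,0],[0,0,0]],"dr":[[0,0,0],[0,0,0],[0,0,0],[0,0,0],[0,0,0]]}' 60
```

```text
time_s: 7.4
position: [0.5557, 0.2868, 0.1951]
tool_rot: [[-0.002, 0.993, 0.117], [-0.001, 0.117, -0.993], [-1.0, -0.002, 0.001]]
ft_force: [-0.1, -0.8, 0.8]
grip_width: 0.0858
case xy [ 0.0016 -0.0009] z 0.1951 shift [0.1111 0.0003 0.0002] dr [-0.0034  0.0008  0.0021] t 7.4 F [-0.1 -0.8  0.8] w 0.08579921125071514
time_s: 7.9
position: [0.5558, 0.2857, 0.0841]
tool_rot: [[-0.003, 0.993, 0.115], [-0.001, 0.115, -0.993], [-1.0, -0.003, 0.001]]
ft_force: [0.1, 0.0, 0.8]
grip_width: 0.0855
case xy [ 0.0016 -0.002 ] z 0.0841 shift [ 0.0001 -0.     -0.0008] dr [-0.0057  0.0006  0.0026] t 7.9 F [0.1 0.  0.8] w 0.08547537483848962
time_s: 8.4
position: [0.5563, 0.2869, 0.0861]
tool_rot: [[0.001, 0.993, 0.116], [0.0, 0.116, -0.993], [-1.0, 0.001, -0.0]]
ft_force: [-0.1, 1.0, -1.8]
grip_width: 0.0168
```

```bash
python3 -m crank '{"hand":[255,255,255,255,255],"translation":[[0,0,0],[-0.005,0,0],[-0.015,0,0],[-0.03,0,0],[-0.05,0,0]],"dr":[[0,0,0],[0,0,0],[0,0,0],[0,0,0],[0,0,0]]}'
python3 -m crank '{"hand":[255,255,255,255],"translation":[[-0.02,0,0],[-0.04,0,0],[-0.05,0,0],[-0.05,0,0]],"dr":[[0,0,0],[0,0,0],[0,0,0],[0,0,0]]}'
python3 - <<'E'
from h import *
im,W=cloud("scene"); cv2.imwrite("pics/s4.png",im)
im,W=cloud("top"); m=cv2.inRange(cv2.cvtColor(im,cv2.COLOR_BGR2HSV),(40,60,40),(85,255,255))>0
m&=(abs(W[...,2]-.003)<.01)&(abs(W[...,0]-.607)<.12)&(abs(W[...,1])<.15)
print(m.sum(),cv2.minAreaRect((W[m][:,:2]*1000).astype(np.float32)))
go(0,0,.18)
E
```

```text
time_s: 8.9
position: [0.5555, 0.2867, 0.1356]
tool_rot: [[-0.002, 0.993, 0.116], [-0.001, 0.116, -0.993], [-1.0, -0.002, 0.0]]
ft_force: [0.7, 0.0, -1.8]
grip_width: 0.0166
time_s: 9.3
position: [0.5564, 0.287, 0.1868]
tool_rot: [[0.003, 0.993, 0.116], [0.001, 0.116, -0.993], [-1.0, 0.003, -0.0]]
ft_force: [-0.3, -0.9, -3.0]
grip_width: 0.0166
3689 ((608.3276977539062, -6.013420104980469), (199.4891357421875, 160.31712341308594), 85.04859924316406)
case xy [ 0.0015 -0.001 ] z 0.1845 shift [ 0.0045 -0.0015 -0.001 ] dr [-0.0044  0.0002  0.0014] t 9.4 F [-0.1  0.8 -2. ] w 0.016700756888388013
```

View pics/s4.png

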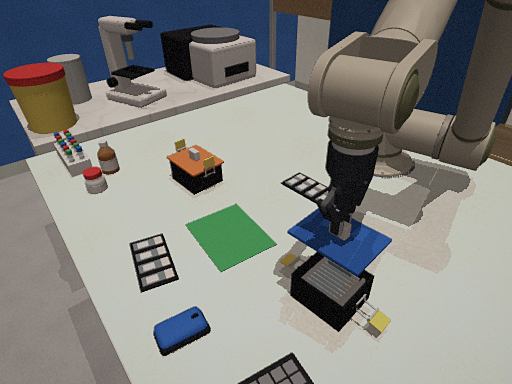

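The scene view shows the lid level in the gripper at (340,238) above the open case. Both yellow tabs are folded down, at (288,259) and (378,322), and the mat is at (230,235). I'll carry it to the mat centre at about (0.609, -0.006).

```bash
python3 -m crank '{"hand":[255,255,255,255,255],"translation":[[0,0.002,0.02],[0,0.005,0.06],[0,0.008,0.1],[0,0.011,0.14],[0,0.013,0.18]],"dr":[[0,0,0],[0,0,0],[0,0,0],[0,0,0],[0,0,0]]}'
python3 -m crank '{"hand":[255,255,255,255,255],"translation":[[0,0.003,0.04],[0,0.005,0.08],[0,0.006,0.105],[0,0.007,0.116],[0,0.007,0.116]],"dr":[[0,0,0],[0,0,0],[0,0,0],[0,0,0],[0,0,0]]}'
python3 -m crank '{"hand":[255,255,255,255,255],"translation":[[0.03,0,0],[0.065,0,0],[0.1,0,0],[0.12,0,0],[0.12,0,0]],"dr":[[0,0,0],[0,0,0],[0,0,0],[0,0,0],[0,0,0]]}'
python3 - <<'E'
from h import *
go(0,0,.025); s=sensors.observe(); print(s["tool_rot"].T@(np.array([.61,-.005,.025])-s["position"]))
im,W=cloud("scene"); cv2.imwrite("pics/s5.png",im)
b=cv2.inRange(cv2.cvtColor(im,cv2.COLOR_BGR2HSV),(95,80,30),(130,255,255))>0
m=b&(abs(W[...,0]-.61)<.1)&(abs(W[...,1])<.12)&(W[...,2]>.02)&(W[...,2]<.12)
p=W[m]; co=np.linalg.lstsq(np.c_[p[:,:2]-[.61,0],np.ones(len(p))],p[:,2],rcond=None)[0]
print(len(p),"plane slopes, z",co.round(4),cv2.minAreaRect((p[:,:2]*1000).astype(np.float32)))
E
```

```text
time_s: 9.9
position: [0.5894, 0.108, 0.184]
tool_rot: [[-0.002, 0.993, 0.116], [0.0, 0.116, -0.993], [-1.0, -0.002, -0.0]]
ft_force: [1.6, -0.2, -2.1]
grip_width: 0.0168
time_s: 10.4
position: [0.61, -0.0058, 0.1843]
tool_rot: [[-0.002, 0.993, 0.114], [0.0, 0.114, -0.993], [-1.0, -0.002, -0.001]]
ft_force: [-0.1, 0.0, -2.5]
grip_width: 0.0166
time_s: 10.9
position: [0.6082, -0.0029, 0.0623]
tool_rot: [[-0.006, 0.993, 0.117], [0.002, 0.117, -0.993], [-1.0, -0.006, -0.002]]
ft_force: [0.5, -0.4, -2.1]
grip_width: 0.0166
case xy [ 0.019  -0.2948] z 0.0623 shift [ 0.0381 -0.0196 -0.2947] dr [-0.0028 -0.0024  0.0062] t 10.9 F [ 0.5 -0.4 -2.1] w 0.016632665461810962
[0.03726804 0.00173895 0.00237563]
1479 plane slopes, z [-0.0121 -0.0069  0.0552] ((607.571044921875, -0.8583450317382812), (115.24633026123047, 149.05458068847656), 6.79846715927124)
```

```bash
python3 -m crank '{"hand":[255,255,255,255,255],"translation":[[0.01,0.001,0.001],[0.018,0.001,0.002],[0.025,0.001,0.002],[0.03,0.001,0.002],[0.033,0.001,0.002]],"dr":[[0,0,0],[0,0,0],[0,0,0],[0,0,0],[0,0,0]]}'
python3 -m crank '{"hand":[255,255,255,255,255],"translation":[[0.001,0,0],[0.002,0,0],[0.003,0,0],[0.003,0,0],[0.003,0,0]],"dr":[[0,0,0],[0,0,0],[0,0,0],[0,0,0],[0,0,0]]}'
python3 - <<'E'
from h import *
im,W=cloud("scene")
b=cv2.inRange(cv2.cvtColor(im,cv2.COLOR_BGR2HSV),(95,80,30),(130,255,255))>0
m=b&(abs(W[...,0]-.61)<.1)&(abs(W[...,1])<.12)&(W[...,2]>.01)&(W[...,2]<.12)
p=W[m]; co=np.linalg.lstsq(np.c_[p[:,:2]-[.61,0],np.ones(len(p))],p[:,2],rcond=None)[0]
print(co.round(4),cv2.minAreaRect((p[:,:2]*1000).astype(np.float32)))
E
```

```text
time_s: 11.45
position: [0.6112, -0.0067, 0.0319]
tool_rot: [[-0.0, 0.993, 0.116], [0.0, 0.116, -0.993], [-1.0, -0.0, -0.0]]
ft_force: [-0.1, -0.1, -1.8]
grip_width: 0.0169
time_s: 11.95
position: [0.6114, -0.0067, 0.0295]
tool_rot: [[0.0, 0.993, 0.116], [-0.0, 0.116, -0.993], [-1.0, 0.0, 0.0]]
ft_force: [0.6, -0.0, -2.0]
grip_width: 0.0167
[-0.0007 -0.0075  0.0225] ((611.080322265625, -4.7159271240234375), (114.18383026123047, 149.71694946289062), 6.852953910827637)
```

```bash
python3 -m crank '{"hand":[255,255,255,255,255],"translation":[[0.001,0,0],[0.002,0,0],[0.003,0,0],[0.004,0,0],[0.004,0,0]],"dr":[[0,0,0],[0,0,0],[0,0,0],[0,0,0],[0,0,0]]}'
python3 -m crank '{"hand":[255,255,255],"translation":[[0.001,0,0],[0.001,0,0],[0.001,0,0]],"dr":[[0,0,0],[0,0,0],[0,0,0]]}'
```

```text
time_s: 12.5
position: [0.6113, -0.0068, 0.0252]
tool_rot: [[-0.0, 0.993, 0.116], [0.0, 0.116, -0.993], [-1.0, -0.0, -0.0]]
ft_force: [-0.8, 0.2, -1.2]
grip_width: 0.0167
time_s: 12.8
position: [0.6114, -0.0068, 0.025]
tool_rot: [[0.0, 0.993, 0.116], [-0.0, 0.116, -0.993], [-1.0, 0.0, 0.0]]
ft_force: [-2.6, 0.9, 5.2]
grip_width: 0.0163
```

The force reading changed sign to +5 N, so the lid is resting on the mat. I'll release it and back off straight up.

```bash
python3 -m crank '{"hand":[0,0,0,0,0],"translation":[[0,0,0],[0,0,0],[0,0,0],[0,0,0],[0,0,0]],"dr":[[0,0,0],[0,0,0],[0,0,0],[0,0,0],[0,0,0]]}'
python3 -m crank '{"hand":[0,0,0,0,0],"translation":[[-0.02,0,0],[-0.06,0,0],[-0.11,0,0],[-0.16,0,0],[-0.2,0,0]],"dr":[[0,0,0],[0,0,0],[0,0,0],[0,0,0],[0,0,0]]}'
python3 -m crank '{"hand":[0,0,0],"translation":[[0,0,0],[0,0,0],[0,0,0]],"dr":[[0,0,0],[0,0,0],[0,0,0]]}'
python3 - <<'E'
from h import *
im,W=cloud("scene"); cv2.imwrite("pics/s6.png",im)
b=cv2.inRange(cv2.cvtColor(im,cv2.COLOR_BGR2HSV),(95,80,30),(130,255,255))>0
m=b&(abs(W[...,0]-.61)<.1)&(abs(W[...,1])<.12)&(W[...,2]>.01)&(W[...,2]<.12)
p=W[m]; co=np.linalg.lstsq(np.c_[p[:,:2]-[.61,0],np.ones(len(p))],p[:,2],rcond=None)[0]
print(co.round(4),cv2.minAreaRect((p[:,:2]*1000).astype(np.float32)))
E
```

```text
time_s: 13.3
position: [0.6114, -0.0068, 0.0243]
tool_rot: [[-0.0, 0.993, 0.116], [0.0, 0.116, -0.993], [-1.0, -0.0, -0.0]]
ft_force: [0.3, -0.0, -0.2]
grip_width: 0.0852
time_s: 13.8
position: [0.6114, -0.0067, 0.2276]
tool_rot: [[0.003, 0.993, 0.116], [-0.001, 0.116, -0.993], [-1.0, 0.003, 0.001]]
ft_force: [0.9, -0.9, -0.7]
grip_width: 0.0849
time_s: 14.1
position: [0.6108, -0.0067, 0.2228]
tool_rot: [[-0.003, 0.993, 0.116], [0.001, 0.116, -0.993], [-1.0, -0.003, -0.001]]
ft_force: [-0.4, 0.3, -1.0]
grip_width: 0.0855
[-0.0049 -0.0042  0.0176] ((610.9420166015625, -4.520408630371094), (115.93769836425781, 149.9255828857422), 6.423308849334717)
```

View pics/s6.png

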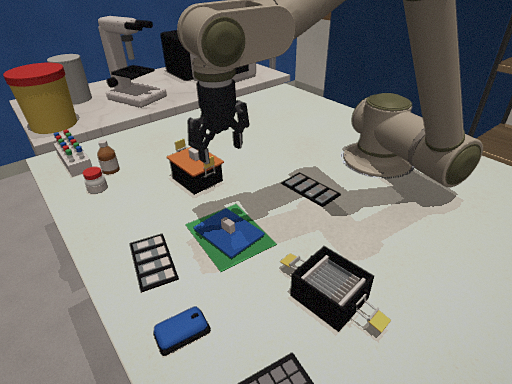

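The lid lies flat in the middle of the mat at (230,230), grip up. Both clips of the open case are down, at (290,262) and (377,322), and the orange case is shut. The gripper is clear.

```bash
python3 -c "
from rig import env
print(env.close_job())"
```

```text
the job is handed in; nothing more can be done
None
```

The blue-lidded case is open, its lid is on the middle of the green mat, and I handed the job in at about 14 s of robot time. I pushed both clips open with closed fingers, lifted the lid by its white grip, and lowered it slowly until the force sensor showed contact.

Last checks, all from after I released the lid:
- **Lid position:** its centre is at about (0.611, -0.005), roughly 3 mm from the mat centre I measured at (0.608, -0.006).
- **Lid flatness:** the plate top is at 17.6 mm, against 17 mm expected, and it tilts less than 0.5°, grip up.
- **Clips and orange case:** both blue-case clips are down and the orange case is shut, judged by eye in the last scene picture. I did not measure the clip angles.
- **Gripper:** it is empty and about 20 cm above the mat, well clear of everything.

Two readings disagreed slightly. The top and wrist cameras differed by 2–3 mm on the case centre, so I used the wrist view. When I first lowered the lid, the scene camera still showed it about 5 mm above the mat, so I went down further until it touched.

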